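Load a module into a drawer test fixture whose lock state cannot be seen

TASK

Load the orange-capped module into the drawer test fixture: pull the drawer fully out (its cam lock may be on or off and does not show it, so try the drawer first and free it with the black knob if it holds), set the module flat in the drawer's nest with its brass contacts towards the contact block, and push the drawer fully home. Set the module down, never drop it, and leave the two blue-capped modules in their carrier.

Things in the scene. Friction and masses are not known exactly. Their poses are not given: they have to be found in the camera images.
- test_fixture: Test fixture fixed to the bench: light grey hood 145 deep x 150 wide x 88 mm high, flat top bearing the black lock knob (left) and a green start button (right; not used, stands 11 mm proud). Origin: bench level, middle of the hood's front face. x points into the hood (the drawer opens along -x), y to the left seen from the front, z up.
- lock_knob (a point): Grip point of the black round lock knob (36 mm wide, 12 to 38 mm above the hood's top; this point 26 mm), on its upright axis; fixed, does not turn. No marks: lock on or off cannot be seen. Turns endlessly, rests every 90 degrees; each quarter turn either way changes the lock over (on/off). Turned past 45 degrees and let go it snaps on to the next rest. Takes about 0.2 N m.
- test_drawer (a joint): How far the drawer is out (m): 0 fully closed, 0.11 fully out. It slides with about 2 N of friction and stays where it is left. With the lock on it gives only about 5 mm and then stops dead; a pull of 20 N is plenty to tell.
- drawer_handle (a point): Middle of the drawer's pull bar: round horizontal steel bar 10 mm thick, 82 mm long along y, 72 mm above the bench, on two posts 34 mm either side of this point. 49 mm of free space between bar and drawer front. Axes as test_fixture's; moves with the drawer.
- nest (a point): Centre of the nest floor in the drawer, 18 mm above the bench; moves with the drawer, axes as test_fixture's. Takes the module, long side along x, with 3.5 mm to spare along x, 2.5 along y: drawer front (66 mm high) before it, round-topped contact block (48 mm) behind, 12 mm high round-topped guides at the corners. Sides (+y, -y) open for fingers. Clear of the hood once the drawer is fully out.
- orange_module: Module to test: grey box 58 (x) x 40 (y) x 44 (z) mm, 80 to 170 g, orange top. Origin: centre of its underside; x points to the end with brass contacts. In the carrier fingers reach only its two ends (58 mm apart), in the nest only its two sides (40 mm apart): it must be set down on free bench between, e.g. bare bench 145 mm left (+y) of the open drawer's nest, and taken again.
- module_contacts (a point): Middle of the brass contact strips on the orange module's +x end face, 29 mm from its middle and 13 mm above its underside.
- carrier: Black tray fixed to the bench, 74 (x) x 150 (y) mm, floor 6 mm thick, three slots along y, 47 mm apart, open at both ends, each with a module, contacts to +x. Dividers 3 mm thick, 40 mm high; end lips 10 mm high, 33 mm from the middle. Origin: centre of its underside. Modules stand 7 mm apart: no room for fingers between.
- blue_module_a: Bystander: same module with a blue cap. Origin and axes as the orange one's.
- blue_module_b: Bystander: same module with a blue cap. Origin and axes as the orange one's.

How it is judged:
On the way, in this order (a step that is already met when the one before it is completed fails the run):
1. the drawer is fully out (value of joint test_drawer above 0.095 m), for 0.2 s.
2. the orange module sits in the nest of the opened drawer, contacts towards the contact block, let go (value of joint test_drawer above 0.08 m and x of orange_module in the frame of nest between -0.006 and 0.006 m and y of orange_module in the frame of nest between -0.004 and 0.004 m and z of orange_module in the frame of nest between -0.003 and 0.004 m and angle between orange_module's own z axis and vertical below 0.087 rad and angle between the x axis of orange_module and the x axis of nest, either way round below 0.15 rad and x of module_contacts in the frame of nest above 0.02 m and contact force between the fingers and orange_module below 0.1 N), for 0.2 s.
3. the drawer is closed with the module in its nest (value of joint test_drawer below 0.004 m and x of orange_module in the frame of nest between -0.006 and 0.006 m and y of orange_module in the frame of nest between -0.004 and 0.004 m and z of orange_module in the frame of nest between -0.003 and 0.004 m and angle between orange_module's own z axis and vertical below 0.087 rad and angle between the x axis of orange_module and the x axis of nest, either way round below 0.15 rad and x of module_contacts in the frame of nest above 0.02 m and contact force between the fingers and orange_module below 0.1 N), for 0.2 s.
At the end, for the whole second after the job is handed in: The drawer is closed (within 4 mm), the orange module sits at rest flat in its nest (within 6 mm of its centre along the drawer and 4 mm across, contacts to the contact block, upright), and both blue modules stand where they stood (within 12 mm) (value of joint test_drawer below 0.004 m and x of orange_module in the frame of nest between -0.006 and 0.006 m and y of orange_module in the frame of nest between -0.004 and 0.004 m and z of orange_module in the frame of nest between -0.003 and 0.004 m and angle between orange_module's own z axis and vertical below 0.087 rad and angle between the x axis of orange_module and the x axis of nest, either way round below 0.15 rad and x of module_contacts in the frame of nest above 0.02 m and linear speed of orange_module below 0.02 m/s and distance of each of blue_module_a, blue_module_b from where it was at the start of the episode below 0.012 m); the robot touches nothing.
It fails at once if the module is dropped (falls freely by more than about 25 mm) (linear speed of orange_module above 0.7 m/s and contact force between anything else and orange_module below 0.05 N).
It fails at once if a blue module is moved out of its place (distance of any of blue_module_a, blue_module_b from where it was at the start of the episode above 0.015 m).
It also fails if it takes over 72 s, if anything falls off the work surface, if the arm or the gripper's body presses on something with over 40 N, if the wrist force passes 120 N, or if a joint passes its speed limit or range.

ROBOT

A 6-joint arm with a two-finger parallel gripper is mounted at the origin on a cart in front of the work surface, level with it; the furniture and walls round the work are solid. World frame = base frame: x ahead of the robot, y to its left, z up, the work surface at z = 0. Lengths are in m, angles in rad, forces in N, time in s.
With the tool pointing down it reaches from about 0.25 to 0.8 m from the base axis. Payload 3.9 kg.
Tool frame: the origin (TCP) lies midway between the tips of the shut fingers; the grasp point (between the pads) lies 19 mm behind it (arm.tcp_to_grasp is the distance from the TCP to the grasp point, in m); z points along the fingers, y is the line along which they close (so a half turn about z gives the same grasp; the last joint's range is limited). The gripper opens to 85 mm and grips with 20 to 120 N. Pads are 22 mm wide; open, the fingers measure 114 mm over their backs; the gripper's body (76 mm by 85 mm) begins 54 mm behind the grasp point. The pads swing forward as they close: fully open they stand 13 mm farther back than shut.
Start: joints at [1.232, 0.26, -0.138, 1.173, 0, 1.571], TCP at [0.174, 0.495, 0.231] pointing down, gripper open.
Joint ranges: [-2.78, 2.78], [-0.83, 1.72], [-1.28, 1.37], [-1.9, 2.12], [-1.57, 1.48], [-3.14, 3.14]. Speed limits (rad/s): [2.57, 2.57, 3.14, 3.14, 3.14, 3.14].

INTERFACE

Orientations are given as a rotation vector (axis times angle).
In Python, from bench import arm, imaging gives the robot as it stands.
- The arm moves only by the tool arm_command, never from a script. Its argument "increments" is a list of rows, each an object with "slide": the shift along the tool's x, y, z in m, a list of three; "roll": the turn about the tool's z in rad; "hand": the finger opening in m, from 0 to 0.0854. In form: [{"slide": [x, y, z], "roll": roll, "hand": hand}, ...]. A call has exactly 5 rows; each row shifts and turns the commanded pose from where the row before left it, along the tool's axes as they then stand; what a row does not reach is not made up. A row lasts 1/10 s, in which the tool goes at most 50 mm and 8.59 degrees, less where a joint would pass 70% of its speed; a pose out of reach is approached as far as the arm can. A call with a gripper value outside its range is refused whole. The fingers move at their own pace and stop on an object; "squeeze" is the grip in N (left out, the last holds). Time passes only in rows, so rows that do not move let the fingers close, or fill a call up. It gives the time, the measured TCP pose, the force, the opening and the grip force at its end, in the units of the state.
- arm.get_state(): the state, without advancing time (a new reading comes with each control period).
- imaging.capture(name): name is "side" or "top"; returns a dict with "color" (420x560x3 uint8, red, green, blue), "fx", "fy", "cx", "cy" (pixels), "position" and "orientation" of the camera in the world. Camera axes: x right, y down, z forward; pixel columns grow to the right and rows downward; lengths in m; the calibration is good to about 2 mm. A picture is of the moment at which its call begins. There is no depth.
- arm.finish_job(): hands the job in; it is judged then, once.
The state is a dict: "time": time; "qpos": joint angles; "joint_vel": joint speeds; "effort": joint torques, N m; "position": TCP position; "ee_rot": TCP orientation; "wrist_force": force on the tool from outside, world axes, zero at the start; "ft_torque": the same for the moment, N m; "gripper_width": finger opening in m; "grip_force": force on a finger pad.
Only numpy, scipy, OpenCV 4.12 (cv2) and the standard library are available. Lean on these libraries where they do the work, as an engineer would, in place of code of your own. Each camera call takes 0.05 s, during which the arm holds its last target. There are 200 camera calls.

## Working session

There is one attempt and no reset: what is moved stays moved. The work goes in short steps, Python scripts to look and compute and a tool call to move; the robot and the scene stay as the last step left them, time stands still between calls to the robot, and variables do not carry over. Pictures are saved under pics/ and viewed, at most 10 in all, crops included, and the job is handed in when it is done.

Besides the shell and the picture viewer there is one more tool, called after ">>>" in YAML: its name, and indented under it one key for each argument. arm_command: Moves the arm, as the interface text tells. Its arguments: {"type":"object","properties":{"increments":{"type":"array","items":{"type":"object","properties":{"slide":{"type":"array","items":{"type":"number"}},"roll":{"type":"number"},"hand":{"type":"number"}}}},"squeeze":{"type":"number"}},"required":["increments"]}

```bash
mkdir -p pics; ls
python3 - <<'E'
from bench import arm, imaging
import cv2
s=arm.get_state()
for k in s: print(k,s[k])
for n in("side","top"):
    c=imaging.capture(n); cv2.imwrite(f"pics/{n}0.png",c["color"][:,:,::-1])
    print(n,{k:c[k] for k in c if k!="color"})
E
```

```text
pics
time 0.0
qpos [ 1.23200240e+00  2.60649602e-01 -1.39391254e-01  1.17269882e+00
 -4.60174017e-06  1.57079566e+00]
joint_vel [ 0.00092683 -0.00014566  0.00046888  0.00337342 -0.00027864  0.000353  ]
effort [-1.71261122e-04 -4.05681467e+01  2.53922546e+01  1.90477929e-02
  2.02219485e-05 -1.02763221e-05]
position [0.17425503 0.49450376 0.23047456]
ee_rot [-5.29578990e-01 -3.09630611e+00  3.00982569e-03]
wrist_force [ 0.46211557 -0.45838037 -0.59523008]
ft_torque [ 0.02866661 -0.06271407 -0.05897018]
grip_force 0.0
gripper_width 0.08557481140905396
side {'fx': 430.8851697048034, 'fy': 430.8851697048034, 'cx': 277.8995810331401, 'cy': 212.7041006647903, 'position': array([ 0.30665724, -0.671674  ,  0.52535496]), 'orientation': array([-2.07462334,  0.4121131 , -0.25762886])}
top {'fx': 503.8740023196748, 'fy': 503.8740023196748, 'cx': 281.3865726779296, 'cy': 214.62959163239083, 'position': array([0.55782974, 0.01734774, 1.110353  ]), 'orientation': array([-2.19422831,  2.14001278, -0.05090565])}
```

View pics/top0.png

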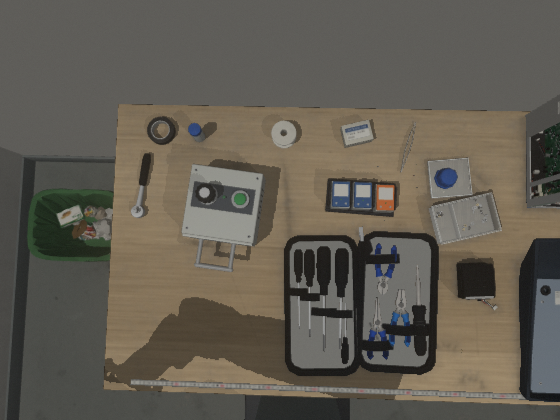

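View pics/side0.png

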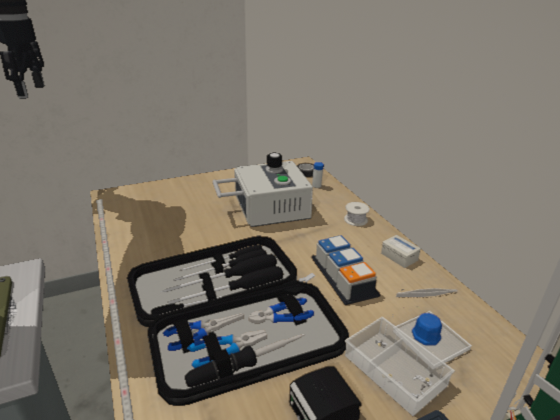

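Top: the fixture hood spans about (183-263,165-243) with its handle at (215,268), the knob at (205,193) and the button at (240,199). The carrier is at (362,197), with the orange module rightmost at (385,198). Side: the fixture is at (272,190) and the orange module at (357,272). I'll zoom in for details.

```bash
cat > h.py <<'E'
import numpy as np, cv2
from bench import arm, imaging
from scipy.spatial.transform import Rotation as R
def cap(n): return imaging.capture(n)
def ray(c,u,v):
    d=np.array([(u-c["cx"])/c["fx"],(v-c["cy"])/c["fy"],1.]); return c["position"],R.from_rotvec(c["orientation"]).apply(d/np.linalg.norm(d))
def plane(c,u,v,z):
    p,d=ray(c,u,v); return p+d*(z-p[2])/d[2]
def tri(c1,p1,c2,p2):
    a,d=ray(c1,*p1); b,e=ray(c2,*p2)
    t=np.linalg.lstsq(np.c_[d,-e],b-a,rcond=None)[0]; x,y=a+d*t[0],b+e*t[1]; return (x+y)/2,np.linalg.norm(x-y)
def proj(c,X):
    q=R.from_rotvec(c["orientation"]).inv().apply(np.array(X)-c["position"]); return c["fx"]*q[...,0]/q[...,2]+c["cx"],c["fy"]*q[...,1]/q[...,2]+c["cy"]
def blobs(c,lo,hi,roi=None,amin=15):
    hsv=cv2.cvtColor(c["color"],cv2.COLOR_RGB2HSV); m=cv2.inRange(hsv,lo,hi)
    if roi: k=np.zeros_like(m); x0,y0,x1,y1=roi; k[y0:y1,x0:x1]=255; m&=k
    cs=cv2.findContours(m,cv2.RETR_EXTERNAL,cv2.CHAIN_APPROX_NONE)[0]
    return [(cv2.minAreaRect(k),cv2.contourArea(k)) for k in cs if cv2.contourArea(k)>amin]
ORANGE=((5,140,100),(22,255,255)); GREEN=((45,100,50),(90,255,255))
E
python3 - <<'E'
from h import *
t=cap("top");s=cap("side")
def z(c,x0,y0,x1,y1,k): return cv2.resize(c["color"][y0:y1,x0:x1,::-1],None,fx=k,fy=k,interpolation=cv2.INTER_CUBIC)
a=z(t,170,155,270,280,4);b=z(t,320,170,405,225,4)
im=np.zeros((600,800,3),np.uint8); im[:500,:400]=a; im[:220,400:740]=b
c=z(s,310,225,385,305,4); im[240:560,400:700]=c
cv2.imwrite("pics/z1.png",im)
d=z(s,205,145,320,230,6); cv2.imwrite("pics/z2.png",d)
for n,c in(("t",t),("s",s)):
    print(n,"or",blobs(c,*ORANGE,roi=(310,150,420,310)));print(n,"gr",blobs(c,*GREEN,roi=(180,140,320,230)))
    print(n,"blk",blobs(c,(0,0,0),(180,120,50),roi=(180,145,330,240)))
E
```

```text
t or [(((384.5, 197.0), (24.0, 17.0), 90.0), 385.0)]
t gr [(((239.50001525878906, 198.5), (9.899494171142578, 9.899494171142578), 45.0), 77.0)]
t blk [(((309.5, 237.5), (3.0, 39.0), 90.0), 106.5), (((205.0, 193.0), (18.0, 20.0), 90.0), 267.0), (((327.5, 194.5), (31.0, 3.0), 90.0), 60.5)]
s or [(((357.61767578125, 271.97064208984375), (16.734956741333008, 33.22737503051758), 75.96376037597656), 244.5)]
s gr [(((282.0094299316406, 178.2169952392578), (10.02731990814209, 5.906504154205322), 15.94539737701416), 37.0)]
s blk [(((257.5, 237.5), (3.0, 27.0), 90.0), 41.0), (((307.0, 173.5), (5.0, 10.0), 90.0), 37.0), (((274.0, 161.0), (12.0, 14.0), 90.0), 128.5)]
```

View pics/z1.png

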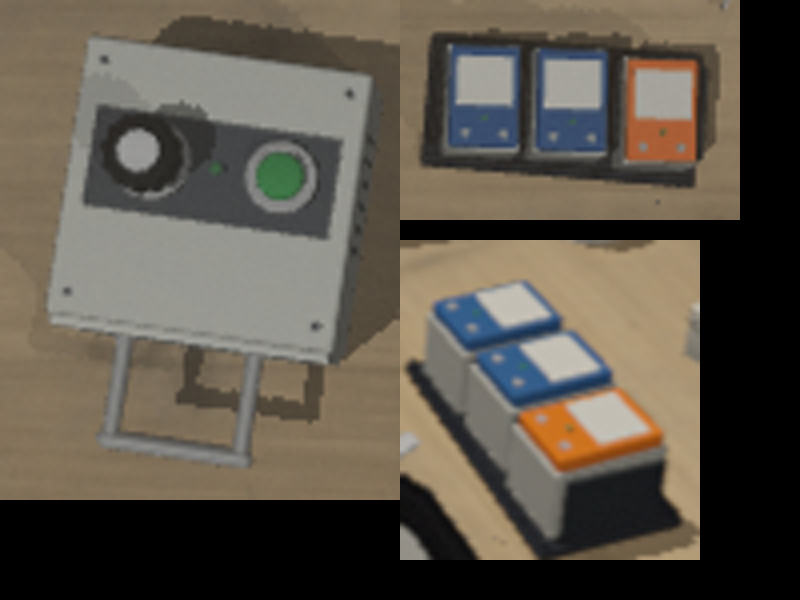

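View pics/z2.png

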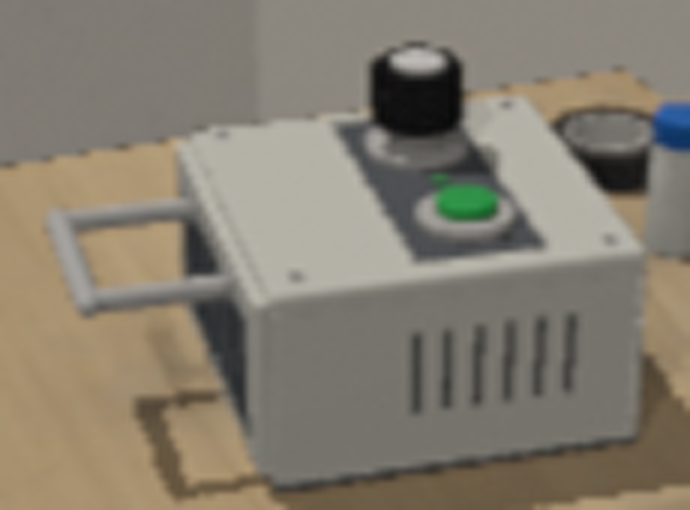

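Zoomed: the visible -x ends of the modules are plain grey, so the contacts should be on the far (+x) ends. The white knob top is at top (204.5,192.5) / side (274.5,155.3). The handle bar ends are at top (196,265), (232,270.5) and side (214,181), (220,195.5).

Run:
```python
from h import *
np.set_printoptions(precision=4,suppress=True)
t=cap("top");s=cap("side")
P={"barL":((195.9,265),(214.2,180.8)),"barR":((231.8,270.3),(219.7,195.5)),"knobtop":((204.5,192.5),(274.5,155.3)),"button":((239.5,198.5),(282.5,178.4)),
"orange":((384.5,197),(357.6,272)),"screwFL":((186.8,227.5),(242,167.2)),"screwFR":((249,236.5),(254,191)),"screwBR":((257.3,178.3),(306.5,185)),"screwBL":((196,169.7),(289.3,162.3))}
for k,(a,b) in P.items(): print(k,*tri(t,a,s,b))
for k,(u,v) in {"BL":(192.5,164.5),"BR":(263,173.7),"FL":(182,234.5),"FR":(252.3,243.3)}.items(): print(k,plane(t,u,v,.088))
print("orange corners",[plane(t,*p,.05)[:2] for p in((376.5,184.8),(394.3,184.8),(394,210.5),(376.5,210.2))])
# panel edges yaw: white screen blobs of modules
for c in blobs(t,(0,0,130),(180,60,255),roi=(325,175,400,215)): print("white",c, plane(t,*c[0][0],.05))
print("carrier",[plane(t,*p,.003)[:2] for p in ((328,179),(495/4+295.5,176),(425/4+220,211),(494/4+270,216))])
for c in blobs(t,*((100,100,60),(130,255,255)),roi=(325,175,400,215)): print("blue",c[0],plane(t,*c[0][0],.05))
```

```text
barL [0.5306 0.2233 0.0715] 0.002235839497251212
barR [0.5219 0.1486 0.0714] 0.002528283302037769
knobtop [0.675  0.2017 0.1229] 0.0015519117147155509
button [0.6676 0.1351 0.0938] 0.0011903311206102566
orange [ 0.6838 -0.1672  0.0424] 0.0020393249938820217
screwFL [0.6067 0.2422 0.086 ] 0.0018302008981568787
screwFR [0.591  0.1142 0.0864] 0.0008260475341102459
screwBR [0.7115 0.1006 0.0853] 0.001968625714819211
screwBL [0.7265 0.228  0.0858] 0.0017934510891128058
BL [0.736  0.2356 0.088 ]
BR [0.72   0.0894 0.088 ]
FL [0.5912 0.2513 0.088 ]
FR [0.5769 0.107  0.088 ]
orange corners [array([ 0.7075, -0.1484]), array([ 0.7083, -0.1857]), array([ 0.6539, -0.1855]), array([ 0.6537, -0.149 ])]
white (((385.5, 193.5), (11.0, 13.0), 90.0), 138.5) [ 0.6895 -0.1674  0.05  ]
white (((362.5, 190.5), (11.0, 13.0), 90.0), 143.0) [ 0.6947 -0.1191  0.05  ]
white (((340.5, 190.0), (12.0, 13.0), 90.0), 143.5) [ 0.6948 -0.0729  0.05  ]
carrier [array([ 0.7247, -0.0489]), array([ 0.7357, -0.2491]), array([ 0.6536, -0.0464]), array([ 0.6461, -0.1936])]
blue ((361.9703063964844, 201.29702758789062), (17.114639282226562, 10.945408821105957), 5.710593223571777) [ 0.6718 -0.1183  0.05  ]
blue ((340.5, 194.0), (24.0, 17.0), 90.0) [ 0.6863 -0.073   0.05  ]
```

>>> arm_command:
  increments:
    - {"roll": 0.135, "hand": 0.045}
    - {"roll": 0.135, "hand": 0.045}
    - {"roll": 0.135, "hand": 0.045}
    - {"roll": 0.135, "hand": 0.045}
    - {"roll": 0.135, "hand": 0.045}
  squeeze: 40

```text
invalid input at $.increments[0]: expected keys slide, roll, hand
```

>>> arm_command:
  increments:
    - {"roll": 0.135, "hand": 0.045}
    - {"roll": 0.135, "hand": 0.045}
    - {"roll": 0.135, "hand": 0.045}
    - {"roll": 0.135, "hand": 0.045}
    - {"roll": 0.135, "hand": 0.045}

```text
invalid input at $.increments[0]: expected keys slide, roll, hand
```

>>> arm_command:
  increments:
    - {"slide": [-0.025, 0.036, 0.006], "hand": 0.045}
    - {"slide": [-0.025, 0.036, 0.006], "hand": 0.045}
    - {"slide": [-0.025, 0.036, 0.006], "hand": 0.045}
    - {"slide": [-0.025, 0.036, 0.006], "hand": 0.045}
    - {"slide": [-0.025, 0.036, 0.006], "hand": 0.045}

```text
invalid input at $.increments[0]: expected keys slide, roll, hand
```

>>> arm_command:
  increments:
    - {"slide": [0, 0, 0], "roll": 0.135, "hand": 0.045}
    - {"slide": [0, 0, 0], "roll": 0.135, "hand": 0.045}
    - {"slide": [0, 0, 0], "roll": 0.135, "hand": 0.045}
    - {"slide": [0, 0, 0], "roll": 0.135, "hand": 0.045}
    - {"slide": [0, 0, 0], "roll": 0.135, "hand": 0.045}
  squeeze: 40

```text
time: 0.8
position: [0.1744, 0.4951, 0.2312]
ee_rot: [1.533, 2.742, -0.0]
wrist_force: [0.6, 0.8, 0.2]
gripper_width: 0.0448
grip_force: 0.0
```

>>> arm_command:
  increments:
    - {"slide": [0, 0, 0], "roll": 0.135, "hand": 0.045}
    - {"slide": [0, 0, 0], "roll": 0.135, "hand": 0.045}
    - {"slide": [0, 0, 0], "roll": 0.135, "hand": 0.045}
    - {"slide": [0, 0, 0], "roll": 0.135, "hand": 0.045}
    - {"slide": [0, 0, 0], "roll": 0.135, "hand": 0.045}

```text
time: 1.3
position: [0.1745, 0.4951, 0.2312]
ee_rot: [2.354, 2.08, -0.0]
wrist_force: [-0.3, 0.2, 0.4]
gripper_width: 0.0453
grip_force: 0.0
```

>>> arm_command:
  increments:
    - {"slide": [-0.025, 0.036, 0.006], "roll": 0, "hand": 0.045}
    - {"slide": [-0.025, 0.036, 0.006], "roll": 0, "hand": 0.045}
    - {"slide": [-0.025, 0.036, 0.006], "roll": 0, "hand": 0.045}
    - {"slide": [-0.025, 0.036, 0.006], "roll": 0, "hand": 0.045}
    - {"slide": [-0.025, 0.036, 0.006], "roll": 0, "hand": 0.045}

```text
time: 1.8
position: [0.3396, 0.3486, 0.2012]
ee_rot: [-2.348, -2.087, -0.001]
wrist_force: [1.7, 0.4, -0.2]
gripper_width: 0.0451
grip_force: 0.0
```

>>> arm_command:
  increments:
    - {"slide": [-0.028, 0.041, 0.01], "roll": 0, "hand": 0.045}
    - {"slide": [-0.028, 0.041, 0.01], "roll": 0, "hand": 0.045}
    - {"slide": [-0.028, 0.041, 0.01], "roll": 0, "hand": 0.045}
    - {"slide": [-0.028, 0.041, 0.01], "roll": 0, "hand": 0.045}
    - {"slide": [-0.028, 0.041, 0.01], "roll": 0, "hand": 0.045}

```text
time: 2.3
position: [0.5246, 0.1872, 0.1517]
ee_rot: [2.349, 2.086, 0.001]
wrist_force: [0.5, 1.4, 0.5]
gripper_width: 0.0452
grip_force: 0.0
```

Run:
```python
from h import *
t=cap("top");s=cap("side")
im=np.zeros((500,800,3),np.uint8)
f=lambda c,x,y: cv2.resize(c["color"][y:y+125,x:x+100,::-1],(400,500),interpolation=cv2.INTER_CUBIC)
im[:,:400]=f(t,170,165); im[:,400:]=f(s,180,115); cv2.imwrite("pics/p3.png",im)
```

```text
(no output)
```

View pics/p3.png

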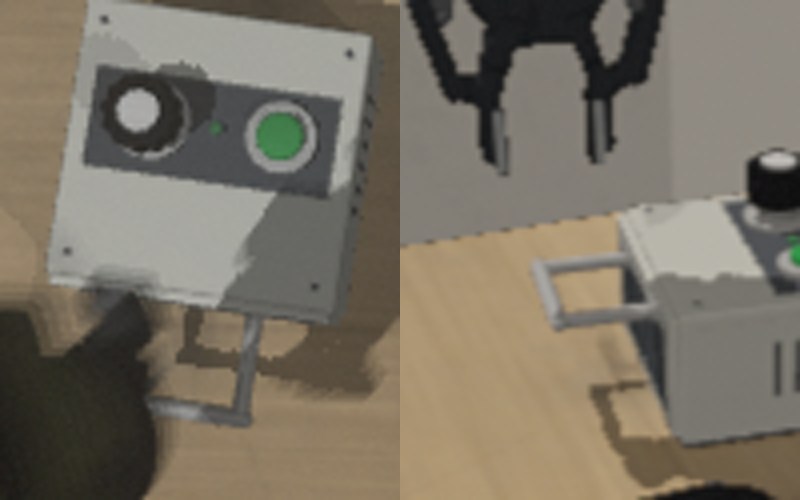

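The gripper is over the bar: the fingers straddle side pixel (317,150), above the bar at (317,188). Descend, grip, and pull gently.

>>> arm_command:
  increments:
    - {"slide": [0, 0.002, 0.02], "roll": 0, "hand": 0.045}
    - {"slide": [0, 0, 0.025], "roll": 0, "hand": 0.045}
    - {"slide": [0, 0, 0.025], "roll": 0, "hand": 0.045}
    - {"slide": [0, 0, 0.02], "roll": 0, "hand": 0.045}
    - {"slide": [0, 0, 0.007], "roll": 0, "hand": 0.045}

```text
time: 2.9
position: [0.5231, 0.1883, 0.0529]
ee_rot: [-2.347, -2.086, 0.006]
wrist_force: [0.8, 1.0, 0.0]
gripper_width: 0.0452
grip_force: 0.0
```

>>> arm_command:
  increments:
    - {"slide": [0, 0, 0], "roll": 0, "hand": 0.0}
    - {"slide": [0, 0, 0], "roll": 0, "hand": 0.0}
    - {"slide": [0, 0, 0], "roll": 0, "hand": 0.0}
    - {"slide": [0, 0, 0], "roll": 0, "hand": 0.0}
    - {"slide": [0, 0, 0], "roll": 0, "hand": 0.0}

```text
time: 3.4
position: [0.5263, 0.189, 0.0562]
ee_rot: [2.348, 2.086, 0.004]
wrist_force: [0.4, 0.1, 3.4]
gripper_width: 0.0081
grip_force: 39.3
```

>>> arm_command:
  increments:
    - {"slide": [0, -0.002, 0], "roll": 0, "hand": 0.0}
    - {"slide": [0, -0.002, 0], "roll": 0, "hand": 0.0}
    - {"slide": [0, -0.002, 0], "roll": 0, "hand": 0.0}
    - {"slide": [0, -0.002, 0], "roll": 0, "hand": 0.0}
    - {"slide": [0, 0, 0], "roll": 0, "hand": 0.0}

```text
time: 3.9
position: [0.5184, 0.1899, 0.0561]
ee_rot: [2.348, 2.086, 0.005]
wrist_force: [0.2, -0.2, 7.1]
gripper_width: 0.0085
grip_force: 39.7
```

>>> arm_command:
  increments:
    - {"slide": [0, -0.004, 0], "roll": 0, "hand": 0.0}
    - {"slide": [0, -0.004, 0], "roll": 0, "hand": 0.0}
    - {"slide": [0, -0.004, 0], "roll": 0, "hand": 0.0}
    - {"slide": [0, -0.004, 0], "roll": 0, "hand": 0.0}
    - {"slide": [0, -0.004, 0], "roll": 0, "hand": 0.0}

```text
time: 4.4
position: [0.499, 0.1922, 0.0561]
ee_rot: [2.347, 2.085, 0.005]
wrist_force: [2.8, -1.3, 5.4]
gripper_width: 0.0085
grip_force: 39.6
```

Run:
```python
from h import *
s=cap("side"); st=arm.get_state(); print(st["wrist_force"],st["position"],st["gripper_width"])
cv2.imwrite("pics/p4.png",cv2.resize(s["color"][110:240,180:320,::-1],None,fx=4,fy=4,interpolation=cv2.INTER_CUBIC))
```

```text
[ 0.80113863 -0.0559311   6.35721268] [0.49807032 0.19232087 0.05613365] 0.008254219866084114
```

View pics/p4.png

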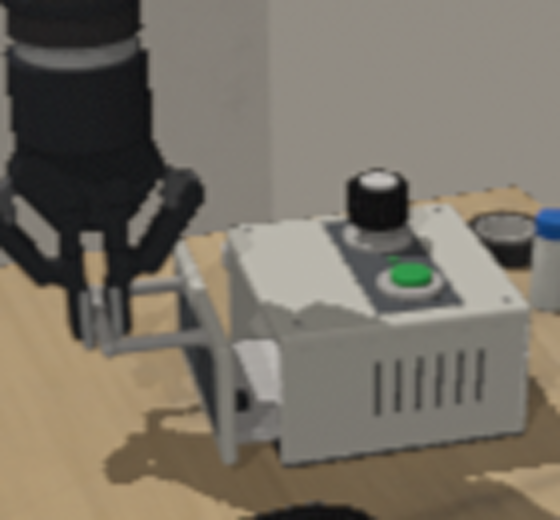

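The lock is off: the drawer front has come out (at about (235,360) in the crop). Pull it to the stop.

>>> arm_command:
  increments:
    - {"slide": [0, -0.015, 0], "roll": 0, "hand": 0.0}
    - {"slide": [0, -0.02, 0], "roll": 0, "hand": 0.0}
    - {"slide": [0, -0.02, 0], "roll": 0, "hand": 0.0}
    - {"slide": [0, -0.015, 0], "roll": 0, "hand": 0.0}
    - {"slide": [0, -0.008, 0], "roll": 0, "hand": 0.0}

```text
time: 4.95
position: [0.4203, 0.2015, 0.0561]
ee_rot: [2.347, 2.086, 0.005]
wrist_force: [2.4, -0.9, 5.9]
gripper_width: 0.008
grip_force: 40.6
```

>>> arm_command:
  increments:
    - {"slide": [0, -0.002, 0], "roll": 0, "hand": 0.0}
    - {"slide": [0, -0.002, 0], "roll": 0, "hand": 0.0}
    - {"slide": [0, -0.0015, 0], "roll": 0, "hand": 0.0}
    - {"slide": [0, -0.001, 0], "roll": 0, "hand": 0.0}
    - {"slide": [0, 0, 0], "roll": 0, "hand": 0.0}

```text
time: 5.45
position: [0.4176, 0.2018, 0.0562]
ee_rot: [2.345, 2.082, 0.009]
wrist_force: [7.3, -2.1, 2.3]
gripper_width: 0.0081
grip_force: 40.3
```

>>> arm_command:
  increments:
    - {"slide": [0, 0.0, 0], "roll": 0, "hand": 0.04}
    - {"slide": [0, 0, 0], "roll": 0, "hand": 0.04}
    - {"slide": [0, 0, -0.04], "roll": 0, "hand": 0.04}
    - {"slide": [0, 0, -0.05], "roll": 0, "hand": 0.085}
    - {"slide": [0, 0, -0.045], "roll": 0, "hand": 0.085}

```text
time: 5.95
position: [0.4116, 0.2012, 0.1908]
ee_rot: [-2.347, -2.086, 0.005]
wrist_force: [1.2, 0.9, 0.1]
gripper_width: 0.0678
grip_force: 0.0
```

>>> arm_command:
  increments:
    - {"slide": [-0.022, 0.02, 0], "roll": 0, "hand": 0.085}
    - {"slide": [-0.022, 0.02, 0], "roll": 0, "hand": 0.085}
    - {"slide": [-0.022, 0.02, 0], "roll": 0, "hand": 0.085}
    - {"slide": [-0.022, 0.02, 0], "roll": 0, "hand": 0.085}
    - {"slide": [-0.022, 0.02, 0], "roll": 0, "hand": 0.085}

```text
time: 6.45
position: [0.4989, 0.0798, 0.1892]
ee_rot: [-2.347, -2.086, 0.003]
wrist_force: [0.1, -0.7, 0.6]
gripper_width: 0.0851
grip_force: 0.0
```

Run:
```python
from h import *
np.set_printoptions(precision=4,suppress=True)
t=cap("top");s=cap("side"); st=arm.get_state(); print(st["position"],st["ee_rot"],st["qpos"])
im=np.zeros((520,800,3),np.uint8)
im[:520,:400]=cv2.resize(t["color"][165:295,170:270,::-1],None,fx=4,fy=4,interpolation=cv2.INTER_CUBIC)
im[:400,400:]=cv2.resize(s["color"][150:250,195:295,::-1],None,fx=4,fy=4,interpolation=cv2.INTER_CUBIC)
cv2.imwrite("pics/p5.png",im)
# module cap + carrier rectangles at finer level
m=cv2.inRange(cv2.cvtColor(t["color"],cv2.COLOR_RGB2HSV),(0,0,0),(180,255,45));
```

```text
[0.5005 0.0785 0.1891] [-2.3521 -2.0821  0.0024] [ 0.156   0.2522 -0.2622  1.0579 -0.0006  1.8485]
```

View pics/p5.png

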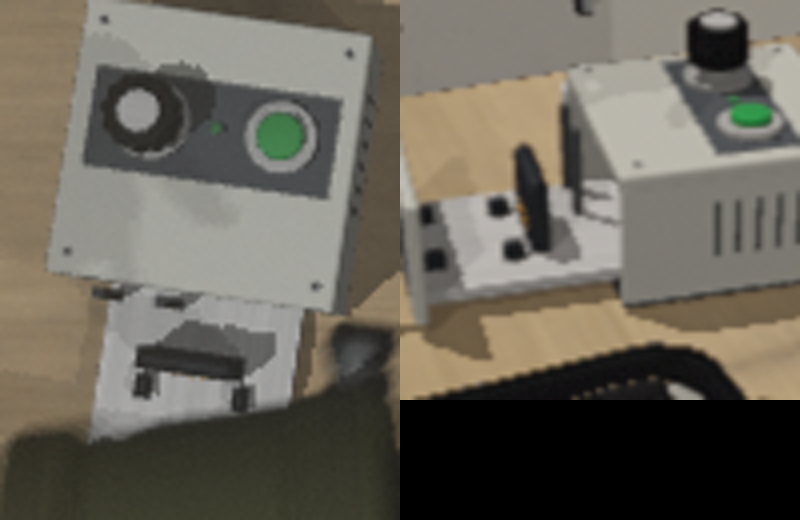

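Top crop: the open drawer shows the contact block at about (190,360) and front guides at (143,383) and (242,398). Everything is clear. Before the grasp I'll refine the module pose from the cap edges in both views.

Run:
```python
from h import *
np.set_printoptions(precision=4,suppress=True)
t=cap("top");s=cap("side")
def quad(c,lo,hi,roi,k=8):
    x0,y0,x1,y1=roi
    im=cv2.resize(c["color"][y0:y1,x0:x1],None,fx=k,fy=k,interpolation=cv2.INTER_CUBIC)
    m=cv2.inRange(cv2.cvtColor(im,cv2.COLOR_RGB2HSV),lo,hi)
    cs=cv2.findContours(m,cv2.RETR_EXTERNAL,cv2.CHAIN_APPROX_NONE)[0]; out=[]
    for q in cs:
        if cv2.contourArea(q)<k*k*100: continue
        h=cv2.convexHull(q); b=cv2.boxPoints(cv2.minAreaRect(h)); out.append([(p[0]/k+x0-.44,p[1]/k+y0-.44) for p in b])
    return out
BL=((100,110,60),(130,255,255))
for n,col in(("o",ORANGE),("b",BL)):
    for q in quad(t,*col,(320,170,405,225)):
        w=np.array([plane(t,*p,.05)[:2] for p in q]); c=w.mean(0); e=[w[(i+1)%4]-w[i] for i in range(4)]
        print(n,c,"yaw",[round(np.degrees(np.arctan2(v[1],v[0])),1) for v in e],"len",[round(float(np.linalg.norm(v)),4) for v in e])
q=[(340,266.25),(362.5,261.75),(375.5,273),(350,280)]
print("side corners@.05",[plane(s,*p,.05)[:2] for p in q],np.mean([plane(s,*p,.05)[:2] for p in q],0))
tq=[(376.5,210.2),(376.5,184.8),(394.3,184.8),(394,210.5)]
for a,b in zip(tq,q): print(tri(t,a,s,b))
```

```text
o [ 0.6818 -0.1667] yaw [np.float64(-0.7), np.float64(-90.1), np.float64(179.2), np.float64(90.0)] len [0.0526, 0.0345, 0.0525, 0.0343]
side corners@.05 [array([ 0.6582, -0.1494]), array([ 0.7033, -0.1531]), array([ 0.7068, -0.1897]), array([ 0.6548, -0.1895])] [ 0.6808 -0.1704]
(array([ 0.6555, -0.1498,  0.0509]), np.float64(0.004155623540612529))
(array([ 0.7075, -0.1487,  0.0458]), np.float64(0.001323622019955324))
(array([ 0.7091, -0.1865,  0.0469]), np.float64(0.0006746066297143178))
(array([ 0.6553, -0.1866,  0.0476]), np.float64(0.002567487404114557))
```

>>> arm_command:
  increments:
    - {"slide": [-0.0279, 0.0261, 0], "roll": 0, "hand": 0.085}
    - {"slide": [-0.0279, 0.0261, 0], "roll": 0, "hand": 0.085}
    - {"slide": [-0.0279, 0.0261, 0], "roll": 0, "hand": 0.085}
    - {"slide": [-0.0279, 0.0261, 0], "roll": 0, "hand": 0.085}
    - {"slide": [-0.0279, 0.0261, 0], "roll": 0, "hand": 0.085}

```text
time: 7.15
position: [0.6126, -0.0726, 0.1896]
ee_rot: [-2.345, -2.088, 0.001]
wrist_force: [-0.0, 0.2, 1.2]
gripper_width: 0.0848
grip_force: 0.0
```

>>> arm_command:
  increments:
    - {"slide": [-0.0279, 0.0261, 0], "roll": 0, "hand": 0.085}
    - {"slide": [-0.0279, 0.0261, 0], "roll": 0, "hand": 0.085}
    - {"slide": [-0.0279, 0.0261, 0], "roll": 0, "hand": 0.085}
    - {"slide": [0, 0, 0.03], "roll": -0.035, "hand": 0.085}
    - {"slide": [0, 0, 0.03], "roll": -0.033, "hand": 0.085}

```text
time: 7.65
position: [0.6819, -0.1651, 0.1296]
ee_rot: [2.274, 2.166, 0.002]
wrist_force: [0.1, 0.1, -0.3]
gripper_width: 0.0852
grip_force: 0.0
```

Run:
```python
from h import *
t=cap("top");s=cap("side"); st=arm.get_state(); print(st["position"],st["ee_rot"])
im=np.zeros((600,800,3),np.uint8)
im[:520,:400]=cv2.resize(t["color"][165:295,170:270,::-1],None,fx=4,fy=4,interpolation=cv2.INTER_CUBIC)
im[:600,400:]=cv2.resize(s["color"][170:320,300:400,::-1],None,fx=4,fy=4,interpolation=cv2.INTER_CUBIC)
cv2.imwrite("pics/p6.png",im)
```

```text
[ 0.67672791 -0.16315762  0.12442723] [-2.26780953 -2.15952463  0.00894054]
```

View pics/p6.png

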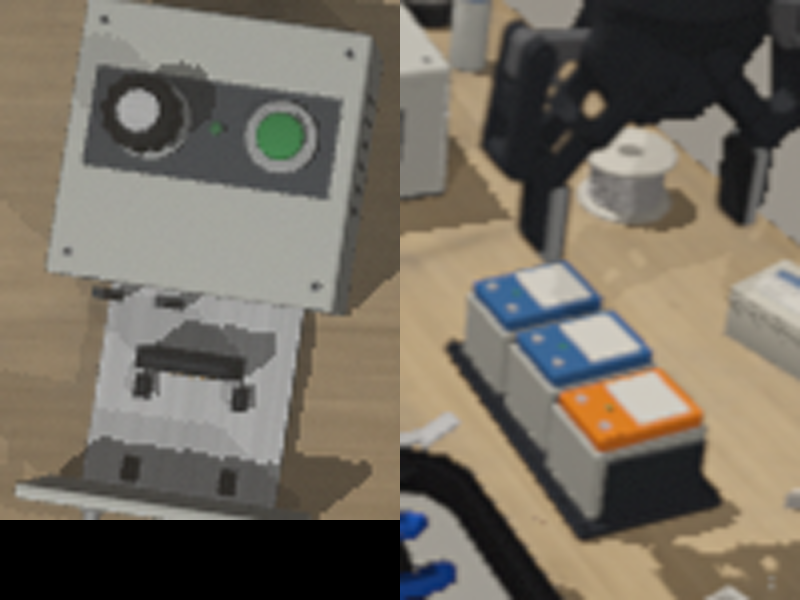

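The orange cap is in view at crop (630,410), with the fingers above it. In the top crop the nest guides are at (144,383), (242,398), (131,467) and (228,482). I'll descend partway and re-read the pose.

>>> arm_command:
  increments:
    - {"slide": [0, 0, 0.02], "roll": 0, "hand": 0.085}
    - {"slide": [0, 0, 0.01], "roll": 0, "hand": 0.085}
    - {"slide": [0, 0, 0], "roll": 0, "hand": 0.085}
    - {"slide": [0, 0, 0], "roll": 0, "hand": 0.085}
    - {"slide": [0, 0, 0], "roll": 0, "hand": 0.085}

```text
time: 8.25
position: [0.6817, -0.1653, 0.1014]
ee_rot: [2.275, 2.164, 0.002]
wrist_force: [-0.1, -0.0, 0.4]
gripper_width: 0.0851
grip_force: 0.0
```

Run:
```python
from h import *
np.set_printoptions(precision=4,suppress=True)
print(arm.get_state()["position"],arm.get_state()["ee_rot"])
t=cap("top");s=cap("side")
g=[(206,260.75),(230.5,264.5),(202.75,281.75),(227,285.5)]
w=np.array([plane(t,*p,.026)[:2] for p in g]); print(w,w.mean(0))
for a,b in((w[2],w[0]),(w[3],w[1])): print("yaw",np.arctan2(*(b-a)[::-1]))
for a,b in((w[1],w[0]),(w[3],w[2])): print("yawy",-np.arctan2(*(b-a)))
q=np.array([.659,.171]);u=np.array([np.cos(.117),-np.sin(.117)]); d=w.mean(0)-q; print("offset along/across axis",d@u, d@np.array([-u[1],u[0]]))
```

```text
[ 0.6817 -0.1653  0.1014] [2.2748 2.1644 0.0018]
[[0.538  0.2112]
 [0.5314 0.158 ]
 [0.4929 0.2165]
 [0.4864 0.164 ]] [0.5122 0.1874]
yaw -0.1173127676767264
yaw -0.13262243298273158
yawy -0.12374711921565457
yawy -0.12357006706329794
offset along/across axis -0.14774170956626023 -0.0008350873621759315
```

>>> arm_command:
  increments:
    - {"slide": [-0.002, 0, 0.02], "roll": 0, "hand": 0.085}
    - {"slide": [0, 0, 0.022], "roll": 0, "hand": 0.085}
    - {"slide": [0, 0, 0.022], "roll": 0, "hand": 0.085}
    - {"slide": [0, 0, 0.015], "roll": 0, "hand": 0.085}
    - {"slide": [0, 0, 0.005], "roll": 0, "hand": 0.085}

```text
time: 8.85
position: [0.6796, -0.1673, 0.0143]
ee_rot: [-2.275, -2.163, 0.002]
wrist_force: [0.6, 0.7, -0.6]
gripper_width: 0.0849
grip_force: 0.0
```

>>> arm_command:
  increments:
    - {"slide": [0, 0, 0], "roll": 0, "hand": 0.05}
    - {"slide": [0, 0, 0], "roll": 0, "hand": 0.05}
    - {"slide": [0, 0, 0], "roll": 0, "hand": 0.05}
    - {"slide": [0, 0, 0], "roll": 0, "hand": 0.05}
    - {"slide": [0, 0, 0], "roll": 0, "hand": 0.05}

```text
time: 9.35
position: [0.6819, -0.1678, 0.0174]
ee_rot: [2.275, 2.164, 0.002]
wrist_force: [0.0, 0.5, 5.2]
gripper_width: 0.0577
grip_force: 43.2
```

>>> arm_command:
  increments:
    - {"slide": [0, 0, -0.004], "roll": 0, "hand": 0.05}
    - {"slide": [0, 0, -0.012], "roll": 0, "hand": 0.05}
    - {"slide": [0, 0, -0.02], "roll": 0, "hand": 0.05}
    - {"slide": [0, 0, -0.02], "roll": 0, "hand": 0.05}
    - {"slide": [0, 0, -0.014], "roll": 0, "hand": 0.05}

```text
time: 9.85
position: [0.6809, -0.1676, 0.0878]
ee_rot: [2.276, 2.165, 0.0]
wrist_force: [0.8, 0.2, -1.5]
gripper_width: 0.0573
grip_force: 43.8
```

>>> arm_command:
  increments:
    - {"slide": [0.015, -0.002, 0], "roll": 0, "hand": 0.05}
    - {"slide": [0.03, -0.005, 0], "roll": 0, "hand": 0.05}
    - {"slide": [0.03, -0.005, 0], "roll": 0, "hand": 0.05}
    - {"slide": [0.03, -0.005, 0], "roll": 0, "hand": 0.05}
    - {"slide": [0.03, -0.004, 0], "roll": 0, "hand": 0.05}

```text
time: 10.35
position: [0.6649, -0.0293, 0.0848]
ee_rot: [-2.274, -2.164, 0.002]
wrist_force: [0.5, -0.6, -0.8]
gripper_width: 0.058
grip_force: 43.8
```

>>> arm_command:
  increments:
    - {"slide": [0.03, -0.003, 0], "roll": 0, "hand": 0.05}
    - {"slide": [0.02, -0.002, 0], "roll": 0, "hand": 0.05}
    - {"slide": [0, 0, 0], "roll": 0.035, "hand": 0.05}
    - {"slide": [0, 0, 0], "roll": 0.035, "hand": 0.05}
    - {"slide": [0, 0, 0], "roll": 0, "hand": 0.05}

```text
time: 10.85
position: [0.6627, 0.02, 0.0849]
ee_rot: [-2.348, -2.085, 0.003]
wrist_force: [-0.9, -0.2, -0.9]
gripper_width: 0.0584
grip_force: 43.8
```

Run:
```python
from h import *
t=cap("top");s=cap("side"); st=arm.get_state(); print(st["position"],st["ee_rot"],st["gripper_width"],st["grip_force"])
im=np.zeros((400,800,3),np.uint8)
im[:,:400]=cv2.resize(t["color"][155:255,240:340,::-1],None,fx=4,fy=4,interpolation=cv2.INTER_CUBIC)
im[:,400:]=cv2.resize(s["color"][150:300,265:415,::-1],(400,400),interpolation=cv2.INTER_CUBIC)
cv2.imwrite("pics/p7.png",im)
```

```text
[0.66317898 0.01929309 0.08517855] [-2.34837876e+00 -2.08487591e+00  1.78040357e-03] 0.05778207467168591 43.82507622241974
```

View pics/p7.png

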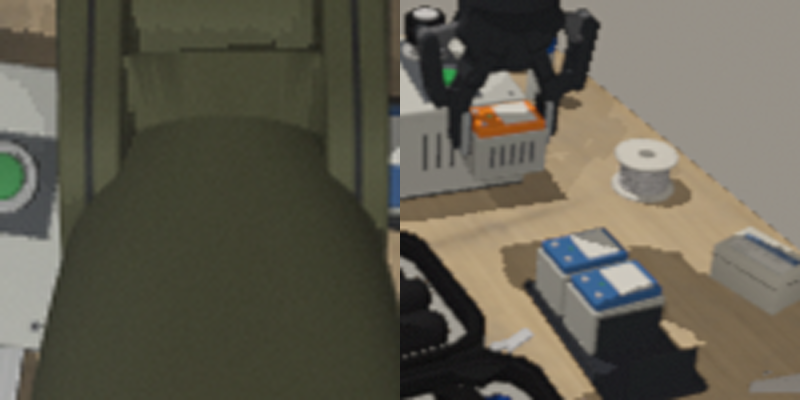

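The module is held level (side crop (510,120)) and both blue modules are in place. Set it down on the bench here.

>>> arm_command:
  increments:
    - {"slide": [0, 0, 0.015], "roll": 0, "hand": 0.05}
    - {"slide": [0, 0, 0.02], "roll": 0, "hand": 0.05}
    - {"slide": [0, 0, 0.02], "roll": 0, "hand": 0.05}
    - {"slide": [0, 0, 0.011], "roll": 0, "hand": 0.05}
    - {"slide": [0, 0, 0.003], "roll": 0, "hand": 0.05}

```text
time: 11.45
position: [0.6626, 0.0185, 0.0152]
ee_rot: [-2.349, -2.083, 0.004]
wrist_force: [-0.3, -0.7, -2.1]
gripper_width: 0.0578
grip_force: 43.8
```

>>> arm_command:
  increments:
    - {"slide": [0, 0, 0.0015], "roll": 0, "hand": 0.05}
    - {"slide": [0, 0, 0.001], "roll": 0, "hand": 0.05}
    - {"slide": [0, 0, 0.001], "roll": 0, "hand": 0.05}
    - {"slide": [0, 0, 0.0], "roll": 0, "hand": 0.05}
    - {"slide": [0, 0, 0], "roll": 0, "hand": 0.05}

```text
time: 11.95
position: [0.6644, 0.0186, 0.014]
ee_rot: [2.35, 2.084, 0.001]
wrist_force: [0.2, 0.2, -1.3]
gripper_width: 0.0578
grip_force: 43.8
```

>>> arm_command:
  increments:
    - {"slide": [0, 0, 0.001], "roll": 0, "hand": 0.05}
    - {"slide": [0, 0, 0.001], "roll": 0, "hand": 0.05}
    - {"slide": [0, 0, 0.001], "roll": 0, "hand": 0.05}
    - {"slide": [0, 0, 0.0], "roll": 0, "hand": 0.05}
    - {"slide": [0, 0, 0], "roll": 0, "hand": 0.05}

```text
time: 12.45
position: [0.6642, 0.0186, 0.0114]
ee_rot: [2.35, 2.084, 0.001]
wrist_force: [-2.3, -0.8, 5.1]
gripper_width: 0.0575
grip_force: 44.3
```

Contact at z = 0.0114, as predicted. Release, rise, turn 90°, and look from above.

>>> arm_command:
  increments:
    - {"slide": [0, 0, 0], "roll": 0, "hand": 0.085}
    - {"slide": [0, 0, 0], "roll": 0, "hand": 0.085}
    - {"slide": [0, 0, 0], "roll": 0, "hand": 0.085}
    - {"slide": [0, 0, -0.04], "roll": 0, "hand": 0.085}
    - {"slide": [0, 0, -0.05], "roll": 0, "hand": 0.085}

```text
time: 12.95
position: [0.6614, 0.0185, 0.098]
ee_rot: [-2.347, -2.081, 0.009]
wrist_force: [0.7, -0.4, -0.4]
gripper_width: 0.0852
grip_force: 0.0
```

>>> arm_command:
  increments:
    - {"slide": [0, -0.04, 0], "roll": 0, "hand": 0.085}
    - {"slide": [0, -0.045, 0], "roll": 0, "hand": 0.085}
    - {"slide": [0, -0.045, 0], "roll": 0, "hand": 0.085}
    - {"slide": [0, -0.045, 0], "roll": 0, "hand": 0.085}
    - {"slide": [0, -0.045, 0], "roll": 0, "hand": 0.085}

```text
time: 13.45
position: [0.4439, 0.045, 0.1003]
ee_rot: [2.351, 2.084, 0.001]
wrist_force: [-0.0, 0.3, 0.8]
gripper_width: 0.0853
grip_force: 0.0
```

>>> arm_command:
  increments:
    - {"slide": [0, 0, 0], "roll": -0.145, "hand": 0.085}
    - {"slide": [0, 0, 0], "roll": -0.145, "hand": 0.085}
    - {"slide": [0, 0, 0], "roll": -0.145, "hand": 0.085}
    - {"slide": [0, 0, 0], "roll": -0.145, "hand": 0.085}
    - {"slide": [0, 0, 0], "roll": -0.145, "hand": 0.085}

```text
time: 13.95
position: [0.4457, 0.045, 0.1005]
ee_rot: [1.45, 2.787, 0.0]
wrist_force: [-0.4, 0.1, -0.1]
gripper_width: 0.0853
grip_force: 0.0
```

>>> arm_command:
  increments:
    - {"slide": [0, 0, 0], "roll": -0.145, "hand": 0.085}
    - {"slide": [0, 0, 0], "roll": -0.145, "hand": 0.085}
    - {"slide": [0, 0, 0], "roll": -0.145, "hand": 0.085}
    - {"slide": [0, 0, 0], "roll": -0.145, "hand": 0.085}
    - {"slide": [0, 0, 0], "roll": -0.145, "hand": 0.085}

```text
time: 14.45
position: [0.4458, 0.0449, 0.1004]
ee_rot: [0.368, 3.12, 0.0]
wrist_force: [0.3, 0.9, -0.3]
gripper_width: 0.0854
grip_force: 0.0
```

Run:
```python
from h import *
np.set_printoptions(precision=4,suppress=True)
t=cap("top");s=cap("side"); st=arm.get_state(); print(st["position"],st["ee_rot"],st["qpos"])
k=8;x0,y0=240,130
im=cv2.resize(t["color"][y0:230,x0:340],None,fx=k,fy=k,interpolation=cv2.INTER_CUBIC)
m=cv2.inRange(cv2.cvtColor(im,cv2.COLOR_RGB2HSV),*ORANGE)
q=max(cv2.findContours(m,cv2.RETR_EXTERNAL,cv2.CHAIN_APPROX_NONE)[0],key=cv2.contourArea)
b=cv2.boxPoints(cv2.minAreaRect(cv2.convexHull(q)))
w=np.array([plane(t,p[0]/k+x0-.44,p[1]/k+y0-.44,.044)[:2] for p in b]); print(w.mean(0))
for i in range(4):
    e=w[(i+1)%4]-w[i]; print(np.linalg.norm(e),np.arctan2(e[1],e[0]))
out=np.zeros((480,800,3),np.uint8)
out[:480,:480]=cv2.resize(im[80:560,100:580,::-1],(480,480))
out[:320,480:]=cv2.resize(s["color"][160:240,270:350,::-1],(320,320),interpolation=cv2.INTER_CUBIC)
cv2.imwrite("pics/p8.png",out)
```

```text
[0.4457 0.0449 0.1004] [0.3777 3.1186 0.    ] [ 0.1005  0.2332 -0.5469  0.7905 -0.      0.3415]
[0.6643 0.0191]
0.05385581095347013 -0.07573954629402334
0.03691581663128169 -1.6503723154105416
0.05378659981998543 3.063300653420281
0.03677832824113177 1.4930926141030545
```

View pics/p8.png

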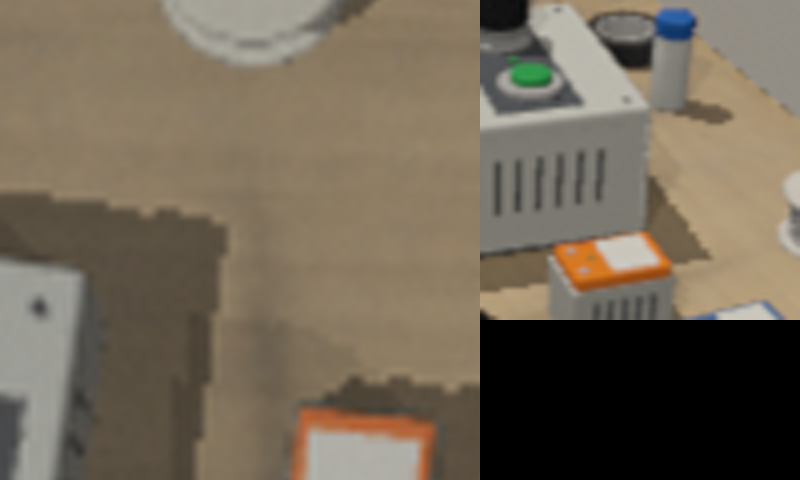

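The module stands on the bench with its cap at side crop (610,260). Its visible -x end is plain grey. I'll check that end face for brass numerically while I position the gripper.

Run:
```python
from h import *
s=cap("side"); hsv=cv2.cvtColor(s["color"],cv2.COLOR_RGB2HSV)
u=np.array([.993,-.118]);v=np.array([.118,.993]);c=np.array([.6643,.0189])
for z in(.006,.013,.020,.03):
    for y in(-.012,0,.012):
        p=np.r_[c-.029*u+y*v,z]; a,b=proj(s,p); print(z,y,round(a),round(b),s["color"][round(b),round(a)],hsv[round(b),round(a)])
```

```text
0.006 -0.012 290 242 [134 126 113] [ 19  40 134]
0.006 0 289 239 [125 123 115] [ 24  20 125]
0.006 0.012 287 236 [138 130 115] [ 20  43 138]
0.013 -0.012 290 240 [124 123 115] [ 27  19 124]
0.013 0 289 237 [124 122 114] [ 24  21 124]
0.013 0.012 287 234 [143 133 117] [ 18  46 143]
0.02 -0.012 290 237 [124 122 114] [ 24  21 124]
0.02 0 289 234 [125 122 114] [ 22  22 125]
0.02 0.012 287 231 [140 130 115] [ 18  46 140]
0.03 -0.012 291 233 [126 124 115] [ 25  22 126]
0.03 0 289 230 [126 123 115] [ 22  22 126]
0.03 0.012 287 227 [122 115 104] [ 18  38 122]
```

>>> arm_command:
  increments:
    - {"slide": [0, 0, 0], "roll": -0.06, "hand": 0.066}
    - {"slide": [0, 0, 0], "roll": -0.06, "hand": 0.066}
    - {"slide": [-0.03, 0, 0], "roll": 0, "hand": 0.066}
    - {"slide": [-0.04, 0, 0], "roll": 0, "hand": 0.066}
    - {"slide": [-0.04, 0, 0], "roll": 0, "hand": 0.066}

```text
time: 15.1
position: [0.5559, 0.0316, 0.1006]
ee_rot: [0.194, 3.135, 0.0]
wrist_force: [0.4, 0.6, 0.6]
gripper_width: 0.0655
grip_force: 0.0
```

>>> arm_command:
  increments:
    - {"slide": [-0.04, 0, 0], "roll": 0, "hand": 0.066}
    - {"slide": [-0.04, 0, 0], "roll": 0, "hand": 0.066}
    - {"slide": [-0.03, 0, 0], "roll": 0, "hand": 0.066}
    - {"slide": [0, 0, 0], "roll": 0, "hand": 0.066}
    - {"slide": [0, 0, 0], "roll": 0, "hand": 0.066}

```text
time: 15.6
position: [0.6639, 0.0183, 0.0996]
ee_rot: [-0.193, -3.134, 0.0]
wrist_force: [-1.0, -0.3, -0.1]
gripper_width: 0.066
grip_force: 0.0
```

>>> arm_command:
  increments:
    - {"slide": [0, 0, 0.02], "roll": 0.006, "hand": 0.066}
    - {"slide": [0, 0, 0.025], "roll": 0, "hand": 0.066}
    - {"slide": [0, 0, 0.025], "roll": 0, "hand": 0.066}
    - {"slide": [0, 0, 0.015], "roll": 0, "hand": 0.066}
    - {"slide": [0, 0, 0.005], "roll": 0, "hand": 0.066}

```text
time: 16.1
position: [0.6606, 0.0186, 0.0085]
ee_rot: [-0.2, -3.13, 0.001]
wrist_force: [0.6, 0.6, 0.1]
gripper_width: 0.0659
grip_force: 0.0
```

>>> arm_command:
  increments:
    - {"slide": [0, 0, 0], "roll": 0, "hand": 0.03}
    - {"slide": [0, 0, 0], "roll": 0, "hand": 0.03}
    - {"slide": [0, 0, 0], "roll": 0, "hand": 0.03}
    - {"slide": [0, 0, 0], "roll": 0, "hand": 0.03}
    - {"slide": [0, 0, 0], "roll": 0, "hand": 0.03}

```text
time: 16.6
position: [0.6648, 0.0185, 0.0116]
ee_rot: [0.199, 3.134, 0.0]
wrist_force: [-0.8, 0.6, 3.4]
gripper_width: 0.0397
grip_force: 40.4
```

>>> arm_command:
  increments:
    - {"slide": [0, 0, -0.005], "roll": 0, "hand": 0.03}
    - {"slide": [0, 0, -0.02], "roll": 0, "hand": 0.03}
    - {"slide": [0, 0, -0.035], "roll": 0, "hand": 0.03}
    - {"slide": [0, 0, -0.035], "roll": 0, "hand": 0.03}
    - {"slide": [0, 0, -0.025], "roll": 0, "hand": 0.03}

```text
time: 17.1
position: [0.6647, 0.0184, 0.133]
ee_rot: [0.199, 3.133, 0.0]
wrist_force: [0.8, -0.2, -1.9]
gripper_width: 0.0396
grip_force: 40.1
```

Held (40 mm across the sides). Refine the nest position numerically from both views.

Run:
```python
from h import *
np.set_printoptions(precision=4,suppress=True)
t=cap("top")
k=8;x0,y0,x1,y1=185,240,255,300
im=cv2.resize(t["color"][y0:y1,x0:x1],None,fx=k,fy=k,interpolation=cv2.INTER_CUBIC)
g=cv2.cvtColor(im,cv2.COLOR_RGB2GRAY)
for th in(45,60):
  n,l,st,ce=cv2.connectedComponentsWithStats((g<th).astype(np.uint8))
  for i in range(1,n):
    if 400<st[i][4]<20000:
        u,v=ce[i]/k+[x0-.44,y0-.44]; print(th,st[i][4]/64,(round(u,2),round(v,2)),st[i][2:4]/k,plane(t,u,v,.025)[:2])
# tray edges along fixture y at a few stations (brightness profile), z=.018
u=np.array([.9931,-.1172]);v=np.array([.1172,.9931])
N=np.array([.5122,.1874]); G=cv2.cvtColor(t["color"],cv2.COLOR_RGB2LAB).astype(np.float32)[:,:,2]
for s_ in(-.018,-.012,0,.006,.03,.036):
    ys=np.arange(-.065,.0651,.0005); P=[proj(t,np.r_[N+s_*u+y*v,.018]) for y in ys]
    pr=cv2.remap(G,np.float32([[p[0] for p in P]]),np.float32([[p[1] for p in P]]),cv2.INTER_LINEAR)[0]
    d=np.gradient(cv2.GaussianBlur(pr[None],(9,1),2)[0]); h=len(ys)//2
    print("edge",s_,ys[np.argmin(d[:h])],ys[h+np.argmax(d[h:])],"mid",(ys[np.argmin(d[:h])]+ys[h+np.argmax(d[h:])])/2)
```

```text
45 6.984375 (np.float64(201.9), np.float64(282.11)) [3.625 4.875] [0.492  0.2185]
45 14.34375 (np.float64(226.38), np.float64(285.49)) [3.125 5.375] [0.4863 0.1655]
60 119.0625 (np.float64(217.71), np.float64(255.15)) [26.625  8.25 ] [0.5507 0.1865]
60 14.375 (np.float64(205.45), np.float64(260.78)) [3.875 5.25 ] [0.5379 0.2126]
60 16.40625 (np.float64(229.6), np.float64(264.42)) [3.625 5.5  ] [0.5315 0.1601]
60 22.59375 (np.float64(202.11), np.float64(281.75)) [4.625 6.125] [0.4928 0.2181]
60 22.859375 (np.float64(226.35), np.float64(285.31)) [4.375 6.5  ] [0.4867 0.1655]
60 6.390625 (np.float64(242.44), np.float64(295.49)) [1.625 7.875] [0.4661 0.1303]
edge -0.018 -0.05149999999999999 0.056000000000000105 mid 0.0022500000000000575
edge -0.012 -0.05099999999999999 0.055000000000000104 mid 0.0020000000000000573
edge 0 -0.05149999999999999 0.054500000000000104 mid 0.0015000000000000568
edge 0.006 -0.05149999999999999 0.055000000000000104 mid 0.001750000000000057
edge 0.03 -0.0004999999999999449 0.055000000000000104 mid 0.02725000000000008
edge 0.036 -0.05199999999999999 0.055500000000000105 mid 0.001750000000000057
```

>>> arm_command:
  increments:
    - {"slide": [0, 0, 0], "roll": -0.009, "hand": 0.03}
    - {"slide": [0.013, 0.01, 0], "roll": 0, "hand": 0.03}
    - {"slide": [0.025, 0.022, 0], "roll": 0, "hand": 0.03}
    - {"slide": [0.03, 0.028, 0], "roll": 0, "hand": 0.03}
    - {"slide": [0.03, 0.028, 0], "roll": 0, "hand": 0.03}

```text
time: 17.65
position: [0.5747, 0.1176, 0.128]
ee_rot: [-0.186, -3.132, 0.001]
wrist_force: [-1.0, 2.0, -0.8]
gripper_width: 0.0393
grip_force: 40.1
```

>>> arm_command:
  increments:
    - {"slide": [0.03, 0.028, 0], "roll": 0, "hand": 0.03}
    - {"slide": [0.025, 0.02, 0], "roll": 0, "hand": 0.03}
    - {"slide": [0.0179, 0.0156, 0], "roll": 0, "hand": 0.03}
    - {"slide": [0, 0, 0], "roll": 0, "hand": 0.03}
    - {"slide": [0, 0, 0], "roll": 0, "hand": 0.03}

```text
time: 18.15
position: [0.511, 0.1889, 0.129]
ee_rot: [-0.183, -3.134, 0.002]
wrist_force: [1.0, -0.2, -0.7]
gripper_width: 0.04
grip_force: 40.1
```

>>> arm_command:
  increments:
    - {"slide": [0, 0, 0.02], "roll": 0, "hand": 0.03}
    - {"slide": [0, 0, 0.02], "roll": 0, "hand": 0.03}
    - {"slide": [0, 0, 0.007], "roll": 0, "hand": 0.03}
    - {"slide": [0, 0, 0], "roll": 0, "hand": 0.03}
    - {"slide": [0, 0, 0], "roll": 0, "hand": 0.03}

```text
time: 18.65
position: [0.5127, 0.1887, 0.0836]
ee_rot: [0.186, 3.136, -0.0]
wrist_force: [0.0, -0.5, -1.2]
gripper_width: 0.0399
grip_force: 40.1
```

Run:
```python
from h import *
np.set_printoptions(precision=4,suppress=True)
for i in range(3):
    c=cap("side"); st=arm.get_state(); print(st["position"],st["ee_rot"],st["wrist_force"])
```

```text
[0.5131 0.1889 0.084 ] [0.1857 3.135  0.0006] [ 0.464  -0.7723 -1.7707]
[0.5132 0.1891 0.0843] [0.1856 3.1345 0.001 ] [-0.1341 -0.1718 -1.6214]
[0.5131 0.1892 0.0843] [0.1853 3.1344 0.0012] [-0.0931 -0.2376 -1.928 ]
```

>>> arm_command:
  increments:
    - {"slide": [0, 0, 0.004], "roll": 0, "hand": 0.03}
    - {"slide": [0, 0, 0.005], "roll": 0, "hand": 0.03}
    - {"slide": [0, 0, 0.005], "roll": 0, "hand": 0.03}
    - {"slide": [0, 0, 0.005], "roll": 0, "hand": 0.03}
    - {"slide": [0, 0, 0.002], "roll": 0, "hand": 0.03}

```text
time: 19.3
position: [0.5115, 0.1889, 0.0616]
ee_rot: [-0.185, -3.135, 0.001]
wrist_force: [-0.7, -0.7, -1.9]
gripper_width: 0.0398
grip_force: 40.1
```

>>> arm_command:
  increments:
    - {"slide": [0, 0, 0.005], "roll": 0, "hand": 0.03}
    - {"slide": [0, 0, 0.006], "roll": 0, "hand": 0.03}
    - {"slide": [0, 0, 0.005], "roll": 0, "hand": 0.03}
    - {"slide": [0, 0, 0.002], "roll": 0, "hand": 0.03}
    - {"slide": [0, 0, 0], "roll": 0, "hand": 0.03}

```text
time: 19.8
position: [0.5118, 0.1889, 0.044]
ee_rot: [-0.185, -3.135, 0.001]
wrist_force: [-0.7, -0.2, -1.3]
gripper_width: 0.0396
grip_force: 40.1
```

>>> arm_command:
  increments:
    - {"slide": [0, 0, 0.002], "roll": 0, "hand": 0.03}
    - {"slide": [0, 0, 0.0015], "roll": 0, "hand": 0.03}
    - {"slide": [0, 0, 0.0015], "roll": 0, "hand": 0.03}
    - {"slide": [0, 0, 0], "roll": 0, "hand": 0.03}
    - {"slide": [0, 0, 0], "roll": 0, "hand": 0.03}

```text
time: 20.3
position: [0.5122, 0.189, 0.0395]
ee_rot: [0.185, 3.136, 0.0]
wrist_force: [0.8, 0.6, -1.7]
gripper_width: 0.0394
grip_force: 40.1
```

>>> arm_command:
  increments:
    - {"slide": [0, 0, 0.001], "roll": 0, "hand": 0.03}
    - {"slide": [0, 0, 0.001], "roll": 0, "hand": 0.03}
    - {"slide": [0, 0, 0.001], "roll": 0, "hand": 0.03}
    - {"slide": [0, 0, 0], "roll": 0, "hand": 0.03}
    - {"slide": [0, 0, 0], "roll": 0, "hand": 0.03}

```text
time: 20.8
position: [0.5121, 0.189, 0.0364]
ee_rot: [-0.185, -3.136, 0.0]
wrist_force: [0.2, 1.0, -2.6]
gripper_width: 0.0401
grip_force: 40.1
```

Already 5 mm below the guide tops with no contact. Continue to the floor.

>>> arm_command:
  increments:
    - {"slide": [0, 0, 0.0015], "roll": 0, "hand": 0.03}
    - {"slide": [0, 0, 0.0015], "roll": 0, "hand": 0.03}
    - {"slide": [0, 0, 0.001], "roll": 0, "hand": 0.03}
    - {"slide": [0, 0, 0], "roll": 0, "hand": 0.03}
    - {"slide": [0, 0, 0], "roll": 0, "hand": 0.03}

```text
time: 21.3
position: [0.5121, 0.189, 0.0324]
ee_rot: [-0.185, -3.136, 0.0]
wrist_force: [-0.3, -0.4, -1.1]
gripper_width: 0.0397
grip_force: 40.1
```

>>> arm_command:
  increments:
    - {"slide": [0, 0, 0.001], "roll": 0, "hand": 0.03}
    - {"slide": [0, 0, 0.001], "roll": 0, "hand": 0.03}
    - {"slide": [0, 0, 0.0005], "roll": 0, "hand": 0.03}
    - {"slide": [0, 0, 0], "roll": 0, "hand": 0.03}
    - {"slide": [0, 0, 0], "roll": 0, "hand": 0.03}

```text
time: 21.8
position: [0.5121, 0.1891, 0.0299]
ee_rot: [-0.185, -3.136, 0.0]
wrist_force: [-0.0, -1.1, -1.1]
gripper_width: 0.0398
grip_force: 40.1
```

>>> arm_command:
  increments:
    - {"slide": [0, 0, 0.0005], "roll": 0, "hand": 0.03}
    - {"slide": [0, 0, 0.0005], "roll": 0, "hand": 0.03}
    - {"slide": [0, 0, 0.0003], "roll": 0, "hand": 0.03}
    - {"slide": [0, 0, 0], "roll": 0, "hand": 0.03}
    - {"slide": [0, 0, 0], "roll": 0, "hand": 0.03}

```text
time: 22.3
position: [0.5123, 0.1891, 0.0295]
ee_rot: [0.185, 3.136, 0.0]
wrist_force: [-2.1, -1.2, 5.7]
gripper_width: 0.0397
grip_force: 40.8
```

The module is on the floor at the expected height. Let go and rise straight up.

>>> arm_command:
  increments:
    - {"slide": [0, 0, 0], "roll": 0, "hand": 0.056}
    - {"slide": [0, 0, 0], "roll": 0, "hand": 0.056}
    - {"slide": [0, 0, 0], "roll": 0, "hand": 0.056}
    - {"slide": [0, 0, 0], "roll": 0, "hand": 0.056}
    - {"slide": [0, 0, 0], "roll": 0, "hand": 0.056}

```text
time: 22.8
position: [0.5122, 0.1891, 0.0285]
ee_rot: [-0.185, -3.136, 0.0]
wrist_force: [-0.4, -1.1, -1.0]
gripper_width: 0.0558
grip_force: 0.0
```

>>> arm_command:
  increments:
    - {"slide": [0, 0, -0.01], "roll": 0, "hand": 0.056}
    - {"slide": [0, 0, -0.025], "roll": 0, "hand": 0.056}
    - {"slide": [0, 0, -0.035], "roll": 0, "hand": 0.056}
    - {"slide": [0, 0, -0.035], "roll": 0, "hand": 0.056}
    - {"slide": [0, 0, -0.025], "roll": 0, "hand": 0.056}

```text
time: 23.3
position: [0.513, 0.1893, 0.1618]
ee_rot: [0.185, 3.133, 0.002]
wrist_force: [-0.0, 0.6, -0.6]
gripper_width: 0.0561
grip_force: 0.0
```

>>> arm_command:
  increments:
    - {"slide": [0.02, 0, 0], "roll": 0, "hand": 0.0}
    - {"slide": [0.03, 0, 0], "roll": 0, "hand": 0.0}
    - {"slide": [0.035, 0, 0], "roll": 0, "hand": 0.0}
    - {"slide": [0.031, 0, 0], "roll": 0, "hand": 0.0}
    - {"slide": [0.02, 0, 0], "roll": 0, "hand": 0.0}

```text
time: 23.8
position: [0.3747, 0.2047, 0.1592]
ee_rot: [-0.184, -3.135, 0.0]
wrist_force: [-0.4, 0.5, 0.5]
gripper_width: -0.0001
grip_force: 0.0
```

>>> arm_command:
  increments:
    - {"slide": [0, 0, 0.025], "roll": 0, "hand": 0.0}
    - {"slide": [0, 0, 0.03], "roll": 0, "hand": 0.0}
    - {"slide": [0, 0, 0.03], "roll": 0, "hand": 0.0}
    - {"slide": [0, 0, 0.02], "roll": 0, "hand": 0.0}
    - {"slide": [0, 0, 0], "roll": 0, "hand": 0.0}

```text
time: 24.3
position: [0.375, 0.2039, 0.0521]
ee_rot: [-0.185, -3.132, 0.004]
wrist_force: [-0.1, -0.9, 0.4]
gripper_width: -0.0003
grip_force: 0.0
```

```bash
cat > cap.py <<'E'
from h import *
np.set_printoptions(precision=4,suppress=True)
st=arm.get_state(); print(st["position"],st["ee_rot"],st["wrist_force"])
for n,roi in(("top",(185,225,260,300)),("side",(200,140,300,250))):
    c=cap(n)
    for b,a in blobs(c,*ORANGE,roi=roi): print(n,a,b,plane(c,*b[0],.062))
E
python3 cap.py
```

```text
[0.375  0.2039 0.0521] [-0.1845 -3.1321  0.004 ] [-0.0793 -0.871   0.3596]
top 184.5 ((212.4451141357422, 272.993896484375), (17.448184967041016, 25.509685516357422), 6.34019136428833) [0.5137 0.1903 0.062 ]
side 106.5 ((211.74996948242188, 193.75), (9.899495124816895, 24.183053970336914), 81.8698959350586) [0.5132 0.1797 0.062 ]
```

The module's cap sits over the nest centre at the seated height. Push the bar home gently.

>>> arm_command:
  increments:
    - {"slide": [-0.008, 0, 0], "roll": 0, "hand": 0.0}
    - {"slide": [-0.008, 0, 0], "roll": 0, "hand": 0.0}
    - {"slide": [-0.004, 0, 0], "roll": 0, "hand": 0.0}
    - {"slide": [-0.004, 0, 0], "roll": 0, "hand": 0.0}
    - {"slide": [-0.006, 0, 0], "roll": 0, "hand": 0.0}

```text
time: 24.9
position: [0.4063, 0.2015, 0.0537]
ee_rot: [-0.185, -3.134, -0.001]
wrist_force: [-3.2, 0.7, 2.1]
gripper_width: -0.0002
grip_force: 1.3
```

>>> arm_command:
  increments:
    - {"slide": [-0.006, 0, 0], "roll": 0, "hand": 0.0}
    - {"slide": [-0.008, 0, 0], "roll": 0, "hand": 0.0}
    - {"slide": [-0.01, 0, 0], "roll": 0, "hand": 0.0}
    - {"slide": [-0.01, 0, 0], "roll": 0, "hand": 0.0}
    - {"slide": [-0.01, 0, 0], "roll": 0, "hand": 0.0}

```text
time: 25.4
position: [0.4514, 0.1961, 0.0535]
ee_rot: [-0.185, -3.136, 0.0]
wrist_force: [-2.6, 0.7, 1.4]
gripper_width: 0.0001
grip_force: 1.4
```

>>> arm_command:
  increments:
    - {"slide": [-0.01, 0, 0], "roll": 0, "hand": 0.0}
    - {"slide": [-0.01, 0, 0], "roll": 0, "hand": 0.0}
    - {"slide": [-0.01, 0, 0], "roll": 0, "hand": 0.0}
    - {"slide": [-0.008, 0, 0], "roll": 0, "hand": 0.0}
    - {"slide": [-0.005, 0, 0], "roll": 0, "hand": 0.0}

```text
time: 25.9
position: [0.4944, 0.1911, 0.0535]
ee_rot: [0.186, 3.136, -0.0]
wrist_force: [-2.6, 1.1, 0.7]
gripper_width: 0.0002
grip_force: 1.2
```

```bash
python3 cap.py
```

```text
[0.4944 0.1911 0.0535] [ 0.1855  3.1356 -0.0004] [-2.6493  1.147   0.7292]
top 26.0 ((218.01828002929688, 239.83535766601562), (16.343868255615234, 3.2025146484375), 6.34019136428833) [0.5828 0.1812 0.062 ]
side 39.5 ((243.30001831054688, 190.10000610351562), (10.28591251373291, 4.919349193572998), 63.43495178222656) [0.5857 0.1708 0.062 ]
```

>>> arm_command:
  increments:
    - {"slide": [-0.004, 0, 0], "roll": 0, "hand": 0.0}
    - {"slide": [-0.004, 0, 0], "roll": 0, "hand": 0.0}
    - {"slide": [-0.003, 0, 0], "roll": 0, "hand": 0.0}
    - {"slide": [-0.002, 0, 0], "roll": 0, "hand": 0.0}
    - {"slide": [0, 0, 0], "roll": 0, "hand": 0.0}

```text
time: 26.5
position: [0.5067, 0.1897, 0.0537]
ee_rot: [0.185, 3.135, -0.0]
wrist_force: [-0.7, -0.2, -0.4]
gripper_width: 0.0002
grip_force: 0.4
```

>>> arm_command:
  increments:
    - {"slide": [-0.001, 0, 0], "roll": 0, "hand": 0.0}
    - {"slide": [-0.001, 0, 0], "roll": 0, "hand": 0.0}
    - {"slide": [-0.001, 0, 0], "roll": 0, "hand": 0.0}
    - {"slide": [0, 0, 0], "roll": 0, "hand": 0.0}
    - {"slide": [0, 0, 0], "roll": 0, "hand": 0.0}

```text
time: 27.0
position: [0.5094, 0.1894, 0.0537]
ee_rot: [0.185, 3.136, -0.0]
wrist_force: [-1.3, 0.3, 0.3]
gripper_width: 0.0001
grip_force: 0.7
```

>>> arm_command:
  increments:
    - {"slide": [-0.001, 0, 0], "roll": 0, "hand": 0.0}
    - {"slide": [-0.001, 0, 0], "roll": 0, "hand": 0.0}
    - {"slide": [-0.001, 0, 0], "roll": 0, "hand": 0.0}
    - {"slide": [-0.0005, 0, 0], "roll": 0, "hand": 0.0}
    - {"slide": [0, 0, 0], "roll": 0, "hand": 0.0}

```text
time: 27.5
position: [0.5109, 0.1891, 0.0535]
ee_rot: [-0.184, -3.133, -0.001]
wrist_force: [-7.0, 1.8, 5.3]
gripper_width: -0.0002
grip_force: 3.1
```

At the stop, as predicted. One more firm nudge, then back off and rise clear.

>>> arm_command:
  increments:
    - {"slide": [-0.0015, 0, 0], "roll": 0, "hand": 0.0}
    - {"slide": [0, 0, 0], "roll": 0, "hand": 0.0}
    - {"slide": [0, 0, 0], "roll": 0, "hand": 0.0}
    - {"slide": [0, 0, 0], "roll": 0, "hand": 0.0}
    - {"slide": [0, 0, 0], "roll": 0, "hand": 0.0}

```text
time: 28.0
position: [0.5109, 0.1891, 0.0534]
ee_rot: [-0.183, -3.13, -0.001]
wrist_force: [-8.6, 2.5, 6.3]
gripper_width: 0.0003
grip_force: 4.5
```

>>> arm_command:
  increments:
    - {"slide": [0.01, 0, 0], "roll": 0, "hand": 0.0}
    - {"slide": [0.03, 0, 0], "roll": 0, "hand": 0.0}
    - {"slide": [0.03, 0, 0], "roll": 0, "hand": 0.0}
    - {"slide": [0.03, 0, 0], "roll": 0, "hand": 0.0}
    - {"slide": [0.01, 0, -0.02], "roll": 0, "hand": 0.0}

```text
time: 28.5
position: [0.3999, 0.2, 0.0716]
ee_rot: [-0.183, -3.13, 0.006]
wrist_force: [-0.8, 0.4, -0.3]
gripper_width: -0.0001
grip_force: 0.0
```

>>> arm_command:
  increments:
    - {"slide": [0, 0, -0.03], "roll": 0, "hand": 0.0}
    - {"slide": [0, 0, -0.03], "roll": 0, "hand": 0.0}
    - {"slide": [0, 0, -0.02], "roll": 0, "hand": 0.0}
    - {"slide": [0, 0, 0], "roll": 0, "hand": 0.0}
    - {"slide": [0, 0, 0], "roll": 0, "hand": 0.0}

```text
time: 29.0
position: [0.4057, 0.2019, 0.1539]
ee_rot: [0.185, 3.134, 0.001]
wrist_force: [-0.4, -0.1, 0.3]
gripper_width: -0.0003
grip_force: 0.0
```

```bash
python3 cap.py
python3 - <<'E'
from h import *
c=cap("top"); ref=cv2.imread("pics/top0.png")[:,:,::-1]
d=cv2.absdiff(c["color"],ref).max(2)
for n,(x0,y0,x1,y1) in {"bar":(226,262,236,274),"blues":(325,175,374,215)}.items(): print(n,d[y0:y1,x0:x1].mean(),d[y0:y1,x0:x1].max())
for b,a in blobs(c,(100,110,60),(130,255,255),roi=(325,170,400,225)): print(b)
# bar edge: column profile across the bar in side view vs initial
s=cap("side"); r=cv2.imread("pics/side0.png")[:,:,::-1]
print("side bar", [cv2.phaseCorrelate(np.float32(r[172:202,205:240,1]),np.float32(s["color"][172:202,205:240,1]))])
E
```

```text
[0.4057 0.2019 0.1539] [0.185  3.1338 0.001 ] [-0.3998 -0.1293  0.3323]
bar 3.941666666666667 7
blues 4.952551020408163 55
((361.98895263671875, 202.1659393310547), (16.629751205444336, 9.379179000854492), 3.8140745162963867)
((340.10003662109375, 201.30001831054688), (16.359960556030273, 9.384140968322754), 4.763641834259033)
side bar [((0.08631109351576427, -0.013647791805990295), 0.9614036700239887)]
```

The drawer is back at its starting position, the blue modules are unmoved, and the arm is clear. Handing in.

```bash
python3 -c "
from bench import arm
print(arm.finish_job())"
```

```text
the job is handed in; nothing more can be done
None
```

The orange module is seated in the nest with its contacts towards the contact block, the drawer is pushed home against its stop, the blue modules are unmoved, and the job was handed in at about 29 s; the hand-in gave no verdict.

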